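Trial-fit a taper-shank burnishing head and drift it free

TASK

Try the fit of the grooved burnishing head from the wooden rack: with a gentle twisting push (a straight shove is too hard) seat its tapered shank fully home in the bench socket, collar down flush on the rim, and let go. Then push the steel wedge, thin end first, through the cross slot from its left (+y) side, under the shank, until it has freed the head and the collar stands about a centimetre above the rim, and leave both there. Never press down with more than 25 N, do not touch the head again once the wedge is under it, and leave the other things alone.

Things in the scene. Friction and masses are not known exactly. Their poses are not given: they have to be found in the camera images.
- head: The head to fit, 160 g: steel shank down, steel collar 34 mm wide and 5 mm thick, then a dark wood block 28 mm square, on top a dark wood spool 26 mm wide with two grooves, up to 54 mm. Origin: centre of the collar's underside, z up. Shank 52 mm long, 22 mm across at the collar, evenly down to 9.5 mm at the tip. Starts in one of the rack's two holes, free to turn; the domed head is in the other.
- head_grip (a point): Middle of the head's wood block, 16 mm above the head's origin: grip here. The block is 28 mm square, 5 to 27 mm above the origin, its faces square to the head's x and y axes.
- socket: Bench socket, fixed: base plate 100 mm square and 12 mm thick, on it an upright steel column 48 mm square, its top rim 90 mm above the bench. Origin: centre of the underside, z up; yaw varies. The column stands on a rubber pad in the base, which yields 1 mm per 10 N; the rim itself is rigid.
- column (a joint): How far the column is pressed down into its rubber pad (m): 0 unloaded, 1 mm per 10 N. It must never be pressed down more than 2.5 mm (25 N). The wrist force shows the load better than this small reading.
- rim (a point): Centre of the socket's round 27 mm mouth at the rim's top face, 90 mm above the bench; axes as the socket's. The head is home when its origin is within 1.5 mm of this height (collar on the rim), within 3 mm sideways.
- jaws (a point): On the socket's axis, 16 mm below the rim: four sprung jaws that form the taper. They touch the shank when the collar is 7 mm above the rim, then squeeze it, 83 N in all when home; friction 0.28 (+-20 %). Straight, the shank needs over 28 N; turned 0.3 rad to and fro and lowered 0.7 mm a turn, 8 to 18 N; it then stays by itself. Off-centre they push back about 30 N per mm.
- slot (a point): On the socket's axis, at the flat floor of the cross slot, 28 mm above the bench. The slot runs right through the column along the socket's y axis (48 mm long), is 17 mm wide (x) and 30 mm high. The shank's tip stands 10 mm above this floor when the head is home. The wedge goes in from the socket's +y side, moving to -y.
- wedge: Flat steel wedge (drift), 240 g, 150 mm long, 14 mm thick, standing on its straight underside. Origin: underside of the thin end, mid thickness; y runs along it to the thick end, z up. Height 6 mm at the thin end, rising 0.22 mm per mm to 26 mm at 91 mm, then level. The first 4 mm are bevelled. Smooth, friction 0.18.
- wedge_grip (a point): Top edge of the wedge's level part, 136 mm from the thin end, 26 mm above the underside: grip here across the 14 mm thickness, clear of the socket and head. Driving takes about 5 to 25 N. The wedge begins to lift a home head with its thin end about 15 mm past the socket's axis; at 58 mm past it the collar stands about 10 mm up.
- rack: Wooden rack block, fixed, 75 x 170 x 62 mm, with two round 25 mm holes right through, 50 mm either side of its centre along its y axis. Origin: centre of the underside. The heads' collars rest on its top.
- dome: Bystander: a plain steel head with the same collar, shank and square block but a low smooth dome on top, 43 mm high. Stays in the rack.
- jar: Bystander: small wax jar with aluminium lid, 52 mm across, 55 mm high. Origin: centre of the underside.
- awl: Bystander: wooden-handled tool 130 mm long lying on the bench.
Mind the look-alikes: they are no part of the job. What is meant by the socket is not blue or yellow, and is the larger of those in its own colour.

How it is judged (in metres and radians):
On the way, in this order (a step that is already met when the one before it is completed fails the run):
1. the head is fully home in the socket (collar within 1.5 mm of the rim) and let go (z of head in the frame of rim below 0.0015 m and horizontal distance between head and rim below 0.003 m and angle between head's own z axis and vertical below 0.06 rad and contact force between the fingers and head below 0.1 N), for 0.3 s.
2. the wedge's thin end is in the slot, past the socket's axis, while the head is still seated (y of wedge in the frame of slot below -0.004 m and z of wedge in the frame of slot below 0.006 m and x of wedge in the frame of slot between -0.006 and 0.006 m and z of head in the frame of rim below 0.003 m).
At the end, for the whole second after the job is handed in: The wedge lies in the slot with its thin end more than 30 mm past the socket's axis and carries the head: the collar stands 7 to 16 mm above the rim, the head within 5 mm of the socket's axis and within 0.2 rad of upright, all let go and at rest (z of head in the frame of rim between 0.007 and 0.016 m and horizontal distance between head and rim below 0.005 m and angle between head's own z axis and vertical below 0.2 rad and y of wedge in the frame of slot below -0.03 m and x of wedge in the frame of slot between -0.008 and 0.008 m and z of wedge in the frame of slot below 0.012 m and contact force between wedge and head above 0.2 N and linear speed of each of head, wedge below 0.02 m/s); the robot touches nothing.
It fails at once if the socket is pressed down with more than 25 N (column 2.5 mm into its pad) (value of joint column above 0.0025 m).
It fails at once if the hand touches the head while the wedge is under it (contact force between the fingers and head above 0.5 N and horizontal distance between wedge and slot below 0.09 m and y of wedge in the frame of slot below -0.004 m).
It fails at once if a bystander (domed head, jar or awl) is moved more than 20 mm (distance of any of dome, jar, awl from where it was at the start of the episode above 0.02 m).
It also fails if it takes over 72 s, if anything falls off the work surface, if the arm or the gripper's body presses on something with over 40 N, if the wrist force passes 120 N, or if a joint passes its speed limit or range.

ROBOT

A 6-joint arm with a two-finger parallel gripper is mounted at the origin on the work surface. World frame = base frame: x ahead of the robot, y to its left, z up, the work surface at z = 0. Lengths are in m, angles in degrees, forces in N, time in s.
With the tool pointing down it reaches from about 0.325 to 0.775 m from the base axis. Payload 9.3 kg.
Tool frame: the origin (TCP) lies midway between the tips of the shut fingers; the grasp point (between the pads) lies 19 mm behind it; z points along the fingers, y is the line along which they close (so a half turn about z gives the same grasp; the last joint's range is limited). The gripper opens to 85 mm and grips with 20 to 120 N. Pads are 22 mm wide; open, the fingers measure 114 mm over their backs; the gripper's body (76 mm by 85 mm) begins 54 mm behind the grasp point. The pads swing forward as they close: fully open they stand 13 mm farther back than shut.
Start: joints at [-81.624, 14.817, 1.232, 76.415, 0, 81.257], TCP at [0.162, -0.526, 0.231] pointing down, gripper open.
Joint ranges: [-174.27, 174.27], [-52.1, 104.24], [-59.71, 78.15], [-110.17, 111.67], [-87.03, 83.33], [-180, 180]. Speed limits (degrees/s): [127.2, 127.2, 159.86, 180, 180, 180].

INTERFACE

Orientations are given as a 3x3 rotation matrix whose columns are the frame's x, y, z axes.
In Python, from plant import * gives the robot as it stands.
- The arm moves only by the tool step_arm, never from a script. Its argument "rows" is a list of rows, each a list of 6 numbers: the shift along the tool's x, y, z scaled (see below), then the turn, a rotation vector about the tool's x, y, z scaled (see below). In form: [[dx, dy, dz, ax, ay, az], ...]. A call has 1 to 10 rows; each row is the pose to reach, as a shift and turn from the pose commanded when the call began, along the tool's axes at that moment, turning the shorter way round; what a row does not reach only later rows make up. The controller multiplies each number of a shift by 400 mm and each number of a turn by 180 degrees. A row lasts 1/12 s, in which the tool goes at most 41.7 mm and 7.16 degrees, less where a joint would pass 70% of its speed; a pose out of reach is approached as far as the arm can. A call with a number of a shift or a turn outside -1 to 1 is refused whole. A call with a gripper value outside its range is refused whole. "claw" is the closure, from 0 (fully open) to 1 (shut), set as the call begins (left out, the last holds). The fingers move at their own pace and stop on an object; "newtons" is the grip in N (left out, the last holds). Time passes only in rows, so rows that repeat a pose let the fingers close. It gives the time, the measured TCP pose, the force, the opening and the grip force at its end, in the units of the state.
- observe(): the state, without advancing time (a new reading comes with each control period).
- capture(name): name is "scene" or "top"; returns (picture, depth): 384x512x3 uint8, blue, green, red; 384x512 float32, m along the optical axis (not along the pixel's ray), 0 where there is no reading.
- get_calibration(name): a dict with "intrinsics" (3x3 intrinsics, pixels), "distortion" ([k1, k2, p1, p2, k3] as OpenCV has them; the pictures are not rectified), "extrinsics" (4x4, takes a point from world to camera coordinates). Camera axes: x right, y down, z forward; pixel columns grow to the right and rows downward; lengths in m; the calibration is good to about 2 mm. A picture is of the moment at which its call begins. get_calibration takes no time and is no camera call.
- close_job(): hands the job in; it is judged then, once.
The state is a dict: "clock": time; "joint_positions": joint angles; "qvel": joint speeds; "effort": joint torques, N m; "tool_pos": TCP position; "ee_rot": TCP orientation; "force": force on the tool from outside, world axes, zero at the start; "torque": the same for the moment, N m; "gripper_width": opening from 0.0 (shut) to 1.0 (fully open); "grasp_force": force on a finger pad.
Only numpy, scipy, OpenCV 4.12 (cv2) and the standard library are available. Lean on these libraries where they do the work, as an engineer would, in place of code of your own. Each camera call takes 0.05 s, during which the arm holds its last target. There are 200 camera calls.

## Working session

There is one attempt and no reset: what is moved stays moved. The work goes in short steps, Python scripts to look and compute and a tool call to move; the robot and the scene stay as the last step left them, time stands still between calls to the robot, and variables do not carry over. Pictures are saved under pics/ and viewed, at most 10 in all, crops included, and the job is handed in when it is done.

Besides the shell and the picture viewer there is one more tool, called after ">>>" in YAML: its name, and indented under it one key for each argument. step_arm: Moves the arm, as the interface text tells. Its arguments: {"type":"object","properties":{"rows":{"type":"array","items":{"type":"array","items":{"type":"number","minimum":-1,"maximum":1}}},"claw":{"type":"number"},"newtons":{"type":"number"}},"required":["rows"]}

```bash
mkdir -p pics; ls
python3 - <<'E'
from plant import *
import cv2,numpy as np
o=observe();print({k:np.round(v,3).tolist() if k!='clock' else v for k,v in o.items()})
ims=[]
for n in("scene","top"):
    p,d=capture(n);np.savez(f"{n}.npz",p=p,d=d);cv2.imwrite(f"pics/{n}0.png",cv2.resize(p,(800,600)))
    c=get_calibration(n);print(n,np.round(c["intrinsics"],1).tolist(),np.round(c["distortion"],3),np.round(c["extrinsics"],3).tolist())
E
```

```text
pics
{'clock': 0.0, 'joint_positions': [-81.623, 14.852, 1.19, 76.414, -0.0, 81.259], 'qvel': [0.061, -0.008, -0.065, -0.005, -0.052, 0.07], 'effort': [0.0, -55.564, 34.453, 0.014, -0.0, -0.0], 'tool_pos': [0.162, -0.525, 0.231], 'ee_rot': [[0.956, 0.294, -0.0], [0.294, -0.956, 0.001], [0.0, -0.001, -1.0]], 'force': [0.325, -0.032, 0.507], 'torque': [-0.033, -0.011, 0.022], 'grasp_force': 0.0, 'gripper_width': 0.999}
scene [[386.6, 0.0, 250.7], [0.0, 386.6, 192.1], [0.0, 0.0, 1.0]] [0.028 0.    0.    0.    0.   ] [[0.547, 0.837, -0.009, -0.305], [0.579, -0.386, -0.718, -0.279], [-0.605, 0.388, -0.696, 1.414], [0.0, 0.0, 0.0, 1.0]]
top [[382.9, 0.0, 261.1], [0.0, 382.9, 192.9], [0.0, 0.0, 1.0]] [-0.097  0.     0.     0.     0.   ] [[-0.014, -1.0, 0.007, -0.021], [-0.99, 0.013, -0.14, 0.575], [0.14, -0.009, -0.99, 1.0], [0.0, 0.0, 0.0, 1.0]]
```

View pics/scene0.png

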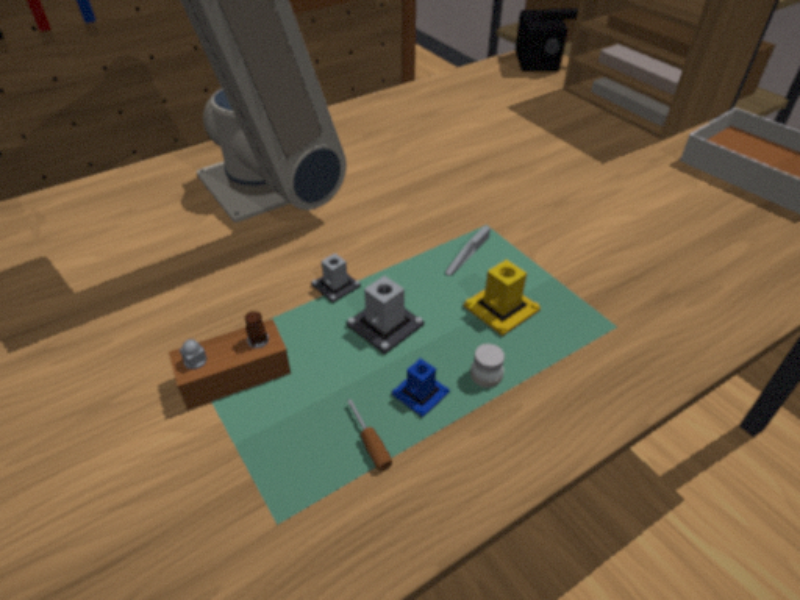

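View pics/top0.png

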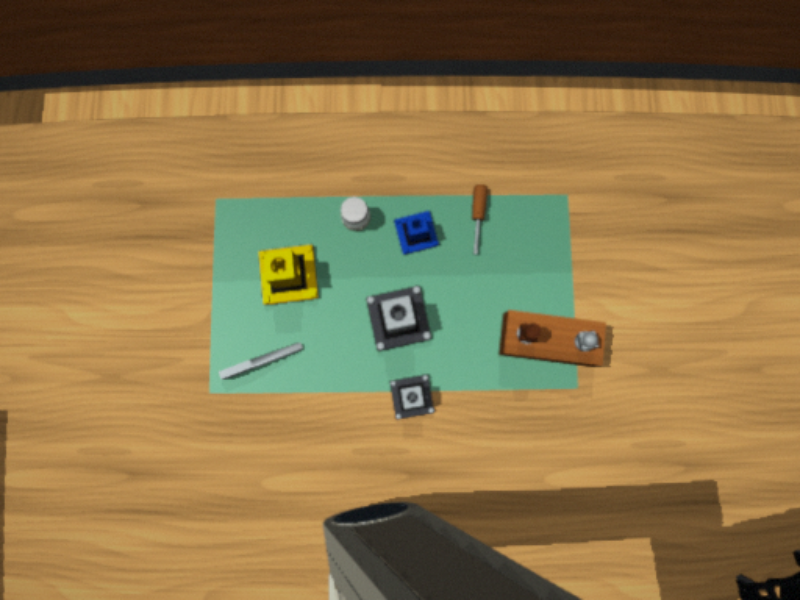

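The scene view shows the grey large socket at (385,310), the grooved head at (256,330) and the wedge at (468,250). In the top view the socket is at (398,315), the head at (530,333), the dome at (588,341) and the wedge from (222,374) to (302,347), with the thin end on the right.

```bash
cat > h.py <<'E'
from plant import *
import cv2,numpy as np
def cal(n):
    c=get_calibration(n);return np.array(c["intrinsics"]),np.array(c["distortion"]),np.array(c["extrinsics"])
def rays(n,uv):
    K,D,E=cal(n);q=cv2.undistortPoints(np.float64(uv).reshape(-1,1,2),K,D)[:,0]
    d=np.c_[q,np.ones(len(q))]@E[:3,:3];return -E[:3,:3].T@E[:3,3],d
def onplane(n,uv,z):
    o,d=rays(n,uv);return o+d*((z-o[2])/d[:,2])[:,None]
def cloud(n,d):
    v,u=np.mgrid[:384,:512];o,r=rays(n,np.c_[u.ravel(),v.ravel()])
    P=o+r*d.ravel()[:,None];P[d.ravel()<=0]=np.nan;return P.reshape(384,512,3)
def rect(P):
    (c,s,a)=cv2.minAreaRect(np.float32(P[:,:2]*1000));return np.round(c,1),np.round(s,1),round(a,1)
E
python3 - <<'E'
from h import *
for n in("top","scene"):
    f=np.load(n+".npz");p,d=f["p"],f["d"];C=cloud(n,d);Z=C[...,2]
    hsv=cv2.cvtColor(p,cv2.COLOR_BGR2HSV).astype(int);grey=(hsv[...,1]<70)
    def box(x0,x1,y0,y1):
        s=.64;m=np.zeros(Z.shape,bool);m[int(y0*s):int(y1*s),int(x0*s):int(x1*s)]=1;return m
    B=dict(top=dict(sock=(360,440,280,355),head=(495,562,305,360),dome=(562,615,315,370),wedge=(210,312,335,385)),
      scene=dict(sock=(345,425,270,350),head=(235,275,300,350),dome=(170,210,330,370),wedge=(440,495,222,278)))[n]
    for k,b in B.items():
        m=box(*b);z=Z[m];print(n,k,"zmax",np.round(np.nanpercentile(z,[50,90,98,100]),4))
        lo={'sock':.08,'head':.09,'dome':.085,'wedge':.004}[k]
        q=m&(Z>lo)&(Z<.2)
        if k=='wedge': q&=grey
        P=C[q];print("  n",len(P),"mean",np.round(P.mean(0),4),"rect",rect(P))
        if k=='sock':
            w=m&grey&(hsv[...,2]>120)&(Z>.08);print("  rim",np.round(C[w].mean(0),4),rect(C[w]))
            q=m&(Z>.004)&(Z<.03);print("  base",rect(C[q]))
        if k=='wedge':
            t=P[:,:2]-P[:,:2].mean(0);a=np.linalg.svd(t,full_matrices=False)[2][0];a*=np.sign(a[1]);s=t@a
            print("  axis",a,"ends",P[:,:2].mean(0)+a*s.min(),P[:,:2].mean(0)+a*s.max());
            for i in np.arange(s.min(),s.max(),.02):
                g=P[(s>=i)&(s<i+.02)];print("   ",len(g),np.round(np.median(g,0),4))
    q=box(*((490,620,300,380) if n=="top" else (165,295,310,410)))&(Z>.055)&(Z<.067);print("rack",rect(C[q]),C[q].mean(0))
E
```

```text
top sock zmax [0.0099 0.0881 0.0922 0.0958]
  n 296 mean [ 0.5514 -0.012   0.0899] rect (array([551.3, -12. ]), array([48.1, 47.9]), 11.6)
  rim [ 0.5508 -0.0117  0.0905] (array([551.1, -11.6]), array([47.9, 47. ]), 11.7)
  base (array([553.4, -12. ]), array([141.3, 132.7]), 89.3)
top head zmax [0.0618 0.0698 0.1169 0.1201]
  n 107 mean [ 0.5139 -0.2258  0.1126] rect (array([ 515.1, -226.3]), array([26., 26.]), 88.2)
top dome zmax [0.0615 0.0759 0.1032 0.1074]
  n 111 mean [ 0.4995 -0.3243  0.0965] rect (array([ 500.3, -327.5]), array([27.6, 27.7]), 12.5)
top wedge zmax [0.0016 0.0169 0.0275 0.0312]
  n 315 mean [0.4762 0.2358 0.0199] rect (array([474.9, 241.7]), array([ 31.9, 169.2]), 13.2)
  axis [-0.35812876  0.93367221] ends [0.50450477 0.16200933] [0.44481474 0.31762634]
    36 [0.5015 0.1719 0.0097]
    38 [0.4944 0.1903 0.0126]
    39 [0.4863 0.2092 0.0166]
    40 [0.4806 0.2273 0.0216]
    47 [0.4725 0.2459 0.0255]
    44 [0.4644 0.2647 0.0257]
    47 [0.4566 0.2839 0.0267]
    23 [0.4511 0.2981 0.0265]
    1 [0.4712 0.3278 0.0049]
rack (array([ 508. , -277.4]), array([172.5,
[... 549 characters left out ...]
-0.3285  0.0951] rect (array([ 504. , -327.5]), array([27.9, 27.3]), 6.0)
scene wedge zmax [-0.001   0.0173  0.026   0.0908]
  n 233 mean [0.4803 0.2343 0.0163] rect (array([507.9, 207.6]), array([ 73.5, 213.2]), 47.0)
  axis [-0.36466353  0.93113936] ends [0.5222265  0.12712104] [0.45330525 0.30310596]
    1 [0.6109 0.1618 0.0779]
    1 [0.5061 0.1607 0.0048]
    24 [0.5024 0.173  0.0063]
    31 [0.4953 0.1922 0.011 ]
    31 [0.4894 0.2117 0.0147]
    36 [0.4821 0.2291 0.0178]
    36 [0.4768 0.2479 0.0225]
    29 [0.4688 0.2661 0.0227]
    31 [0.4622 0.2857 0.0227]
    13 [0.4566 0.2985 0.0222]
rack (array([ 508.8, -278.2]), array([169.1,  78.5]), 81.6) [ 0.51626786 -0.2815716   0.06090686]
```

```bash
cat >> h.py <<'E'
def go(x,y,z,yaw=None):
    "numbers for step_arm: target TCP, tool x heading (deg, world)"
    o=observe();R=np.array(o["ee_rot"]);d=R.T@(np.array([x,y,z])-o["tool_pos"])/.4
    h=np.degrees(np.arctan2(R[1,0],R[0,0]));t=0 if yaw is None else (h-yaw)
    print("pos",np.round(o["tool_pos"],4),"head",round(h,2),"tilt",np.round(R[:2,2],4),"clk",o["clock"],"F",np.round(o["force"],1),"J6",round(o["joint_positions"][5],1),"w",o["gripper_width"])
    print("  d",np.round(d,4),"az",round(((t+180)%360-180)/180,4))
E
python3 - <<'E'
from h import *
f=np.load("top.npz")["p"];g=np.load("scene.npz")["p"]
a=f[190:238,315:363];b=g[190:228,145:183]
L=[cv2.resize(q,(390,390),interpolation=cv2.INTER_CUBIC) for q in (a,b)]
cv2.imwrite("pics/c1.png",np.hstack(L))
go(.5156,-.2283,.16,-8.4)
E
```

```text
pos [ 0.1618 -0.5254  0.2307] head 17.12 tilt [-0.0002  0.0012] clk 0.1 F [-0.3 -0.1 -0.3] J6 81.3 w 1.0000648373716432
  d [ 1.0638 -0.4492  0.1775] az 0.1418
```

View pics/c1.png

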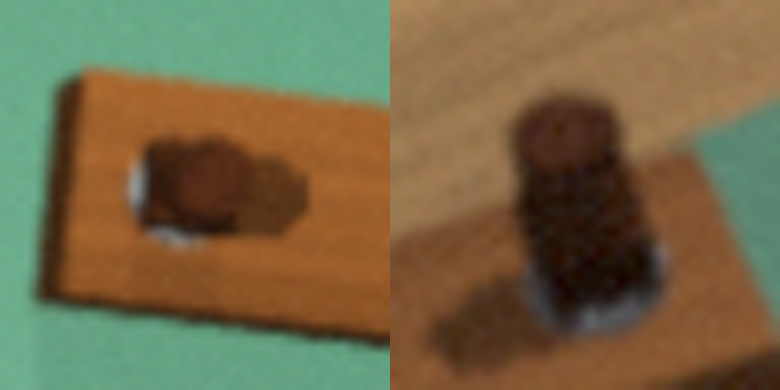

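The crop shows the block's faces nearly parallel to the world axes (left face near x≈147, bottom edge near y≈225 in the left crop), so I will grip with the fingers closing along world x.

>>> step_arm:
  rows:
    - [0.9,-0.38,0.1,0,0,-0.405]
    - [0.9,-0.38,0.1,0,0,-0.405]
    - [0.9,-0.38,0.1,0,0,-0.405]
    - [0.9,-0.38,0.1,0,0,-0.405]
    - [0.9,-0.38,0.1,0,0,-0.405]
    - [0.9,-0.38,0.1,0,0,-0.405]
    - [0.9,-0.38,0.1,0,0,-0.405]
    - [0.9,-0.38,0.1,0,0,-0.405]
    - [0.9,-0.38,0.1,0,0,-0.405]
    - [0.9,-0.38,0.1,0,0,-0.405]
  claw: 0
  newtons: 60

```text
clock: 0.93
tool_pos: [0.4637, -0.2711, 0.1905]
ee_rot: [[0.013, 1.0, -0.0], [1.0, -0.013, 0.001], [0.001, -0.0, -1.0]]
force: [-0.4, -0.9, -0.9]
gripper_width: 1.0
grasp_force: 0.0
```

```bash
python3 -c "
from h import *
go(.5157,-.2283,.13,90)"
```

```text
pos [ 0.4637 -0.2711  0.1905] head 89.25 tilt [-0.0001  0.0014] clk 0.9333 F [-0.4 -0.9 -0.9] J6 51.5 w 1.000123193898036
  d [0.1084 0.1287 0.1513] az -0.0042
```

>>> step_arm:
  rows:
    - [0.1084,0.1287,0.06,0,0,-0.004]
    - [0.1084,0.1287,0.06,0,0,-0.004]
    - [0.1084,0.1287,0.12,0,0,-0.004]
    - [0.1084,0.1287,0.2,0,0,-0.004]
    - [0.1084,0.1287,0.25,0,0,-0.004]
    - [0.1084,0.1287,0.303,0,0,-0.004]
    - [0.1084,0.1287,0.303,0,0,-0.004]
    - [0.1084,0.1287,0.303,0,0,-0.004]

```text
clock: 1.6
tool_pos: [0.513, -0.2318, 0.0694]
ee_rot: [[0.009, 1.0, -0.002], [1.0, -0.009, 0.001], [0.001, -0.002, -1.0]]
force: [0.1, -0.1, 0.3]
gripper_width: 0.996
grasp_force: 0.0
```

>>> step_arm:
  rows:
    - [0,0,0,0,0,0]
    - [0,0,0,0,0,0]
    - [0,0,0,0,0,0]
    - [0,0,0,0,0,0]
    - [0,0,0,0,0,0]
    - [0,0,0,0,0,0]
    - [0,0,0,0,0,0]
    - [0,0,0,0,0,0]
  claw: 1

```text
clock: 2.27
tool_pos: [0.514, -0.2325, 0.0713]
ee_rot: [[0.01, 1.0, 0.002], [1.0, -0.01, -0.001], [-0.001, 0.002, -1.0]]
force: [-1.3, 0.7, 6.3]
gripper_width: 0.323
grasp_force: 57.1
```

```bash
python3 -c "
from h import *
go(.5512,-.0117,.18,90)
p,d=capture('scene');q,e=capture('top')
cv2.imwrite('pics/g1.png',np.hstack([cv2.resize(a,(390,390),interpolation=cv2.INTER_CUBIC) for a in (p[150:260,90:200],q[170:240,310:380])]))
print(observe()['force'],observe()['torque'])"
```

```text
pos [ 0.514  -0.2325  0.0713] head 89.45 tilt [ 0.0016 -0.0011] clk 2.2667 F [-1.3  0.7  6.3] J6 57.7 w 0.32314694861257254
  d [ 0.5525  0.0881 -0.2722] az -0.003
[-0.74226483  0.70788953  7.51475705] [ 0.16074994  0.32616648 -0.02682718]
```

View pics/g1.png

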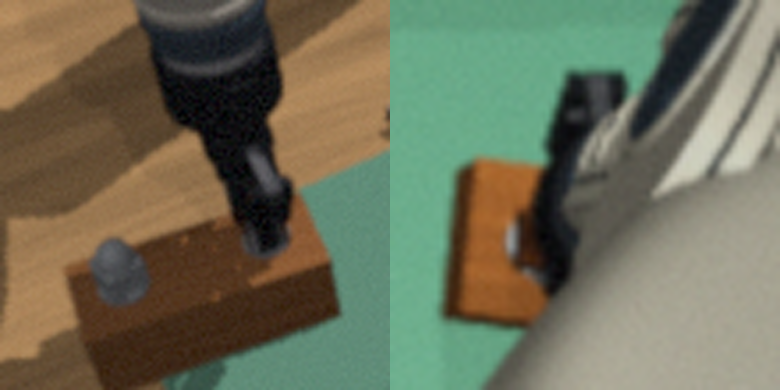

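>>> step_arm:
  rows:
    - [0,0,-0.05,0,0,0]
    - [0,0,-0.12,0,0,0]
    - [0,0,-0.2,0,0,0]
    - [0,0,-0.26,0,0,0]
    - [0,0,-0.26,0,0,0]
    - [0,0,-0.26,0,0,0]

```text
clock: 2.87
tool_pos: [0.5141, -0.2325, 0.1753]
ee_rot: [[0.009, 1.0, 0.002], [1.0, -0.009, -0.002], [-0.002, 0.002, -1.0]]
force: [0.7, -0.1, -2.0]
gripper_width: 0.325
grasp_force: 58.0
```

```bash
python3 -c "
from h import *
go(.5512,-.0117,.18,90)
for n in('top','scene'):
    p,d=capture(n);np.savez('l_'+n,p=p,d=d)
    C=cloud(n,d);m=(abs(C[...,0]-.514)<.035)&(abs(C[...,1]+.2325)<.035)&(C[...,2]>.11)&(C[...,2]<.185);hs=cv2.cvtColor(p,cv2.COLOR_BGR2HSV)
    K,D,E=cal(n);uv=cv2.projectPoints(np.array([[.514,-.2325,.17]]),cv2.Rodrigues(E[:3,:3])[0],E[:3,3],K,D)[0][0,0];print(n,uv,m.sum())
    u,v=uv.astype(int);cv2.imwrite(f'pics/l_{n}.png',cv2.resize(p[v-40:v+60,u-50:u+50],(600,600),interpolation=cv2.INTER_CUBIC))
"
```

```text
pos [ 0.5141 -0.2325  0.1753] head 89.46 tilt [ 0.0023 -0.0015] clk 2.8667 F [ 0.7 -0.1 -2. ] J6 57.7 w 0.32522340036117103
  d [ 0.5527  0.0876 -0.0124] az -0.003
top [347.40654528 209.42361117] 28
scene [155.63602078 186.12769748] 155
```

View pics/l_scene.png

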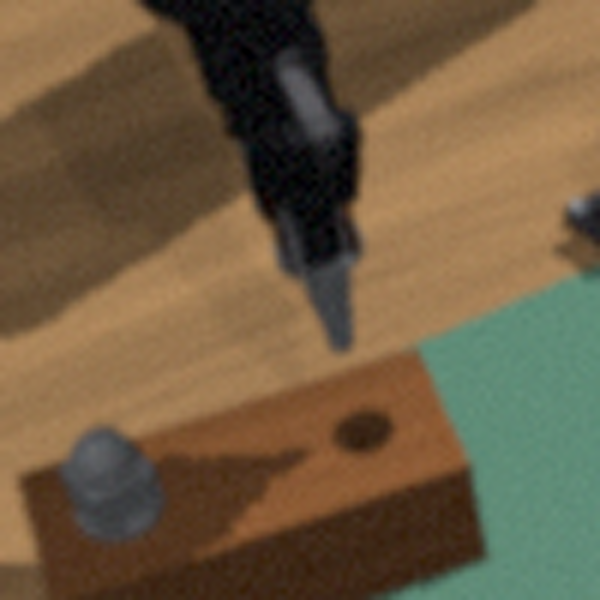

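The scene crop shows the head lifted clear, collar near (318,258), shank tip at (342,350), and the empty hole at (363,430).

```bash
python3 -c "
from h import *
o=np.array([105,146])
f=lambda a:o+(np.array(a)+.5)/6-.5
print('tip',onplane('scene',[f((342,350))],.1185),'collar under',onplane('scene',[f((319,262))],.1690),'hole',onplane('scene',[f((363,431))],.062))
p=np.load('l_scene.npz')['p'];g=cv2.cvtColor(p,cv2.COLOR_BGR2HSV)
# shank rows: grey, low saturation segment centre per row
for v in range(189,206):
    r=g[v,148:176];m=(r[:,1]<90)&(r[:,2]>50);i=np.where(m)[0]+148
    if len(i): print(v,i.min(),i.max(),i.mean())
"
```

```text
tip [[ 0.52354895 -0.2313062   0.1185    ]] collar under [[ 0.52538286 -0.23237375  0.169     ]] hole [[ 0.51595121 -0.22880632  0.062     ]]
189 151 164 157.5
190 151 163 157.0
191 152 163 157.5
192 154 163 158.5
193 155 163 159.0
194 156 163 159.5
195 156 162 159.0
196 157 163 160.0
197 157 163 160.0
198 158 163 160.5
199 158 163 160.5
200 159 163 161.0
201 159 163 161.0
202 160 175 164.2
203 160 175 165.83333333333334
204 161 175 170.0
205 175 175 175.0
```

>>> step_arm:
  rows:
    - [0.5527,0.0876,-0.01,0,0,0.18]
    - [0.5527,0.0876,-0.01,0,0,0.18]
    - [0.5527,0.0876,-0.01,0,0,0.18]
    - [0.5527,0.0876,-0.01,0,0,0.18]
    - [0.5527,0.0876,-0.01,0,0,0.18]
    - [0.5527,0.0876,-0.01,0,0,0.18]
    - [0.5527,0.0876,-0.01,0,0,0.18]
    - [0.5527,0.0876,-0.01,0,0,0.18]
    - [0.5527,0.0876,-0.01,0,0,0.18]
    - [0.5527,0.0876,-0.01,0,0,0.18]

```text
clock: 3.8
tool_pos: [0.5503, -0.0122, 0.1772]
ee_rot: [[0.544, 0.839, -0.002], [0.839, -0.544, 0.0], [-0.001, -0.001, -1.0]]
force: [0.9, -0.9, -2.7]
gripper_width: 0.324
grasp_force: 57.9
```

```bash
python3 -c "
from h import *
go(.5512,-.0117,.18,57)
p,d=capture('scene');np.savez('r1',p=p,d=d)"
```

```text
pos [ 0.5503 -0.0122  0.1772] head 57.02 tilt [-0.0015  0.    ] clk 3.8 F [ 0.9 -0.9 -2.7] J6 113.0 w 0.32442430827871915
  d [ 0.0022  0.0011 -0.0069] az 0.0001
```

>>> step_arm:
  rows:
    - [0,0,0,0,0,-0.38]
    - [0,0,0,0,0,-0.38]
    - [0,0,0,0,0,-0.38]
    - [0,0,0,0,0,-0.38]
    - [0,0,0,0,0,-0.38]
    - [0,0,0,0,0,-0.38]
    - [0,0,0,0,0,-0.38]
    - [0,0,0,0,0,-0.38]
    - [0,0,0,0,0,-0.38]
    - [0,0,0,0,0,-0.38]

```text
clock: 4.68
tool_pos: [0.5506, -0.0127, 0.1779]
ee_rot: [[-0.584, 0.812, -0.0], [0.812, 0.584, -0.0], [0.0, -0.0, -1.0]]
force: [-0.8, -1.3, -1.3]
gripper_width: 0.326
grasp_force: 58.0
```

>>> step_arm:
  rows:
    - [0,0,0,0,0,-0.38]
    - [0,0,0,0,0,-0.38]
    - [0,0,0,0,0,-0.38]
    - [0,0,0,0,0,-0.38]
    - [0,0,0,0,0,-0.38]
    - [0,0,0,0,0,-0.38]
    - [0,0,0,0,0,-0.38]
    - [0,0,0,0,0,-0.38]
    - [0,0,0,0,0,-0.38]
    - [0,0,0,0,0,-0.38]

```text
clock: 5.52
tool_pos: [0.5506, -0.0127, 0.1779]
ee_rot: [[-0.97, -0.244, -0.0], [-0.244, 0.97, -0.0], [0.0, 0.0, -1.0]]
force: [-0.7, -0.1, -2.2]
gripper_width: 0.322
grasp_force: 58.0
```

>>> step_arm:
  rows:
    - [0,0,0,0,0,-0.24]
    - [0,0,0,0,0,-0.24]
    - [0,0,0,0,0,-0.24]
    - [0,0,0,0,0,-0.24]
    - [0,0,0,0,0,-0.24]
    - [0,0,0,0,0,-0.24]
    - [0,0,0,0,0,-0.24]
    - [0,0,0,0,0,-0.24]

```text
clock: 6.18
tool_pos: [0.5506, -0.0124, 0.1779]
ee_rot: [[-0.548, -0.836, -0.0], [-0.836, 0.548, 0.0], [0.0, 0.0, -1.0]]
force: [-0.3, -0.5, -2.2]
gripper_width: 0.322
grasp_force: 58.0
```

```bash
python3 -c "
from h import *
go(.5512,-.0117,.18,237)
p,d=capture('scene');np.savez('r2',p=p,d=d)
a=np.load('r1.npz')['p']
K,D,E=cal('scene');uv=cv2.projectPoints(np.array([[.5512,-.0117,.13]]),cv2.Rodrigues(E[:3,:3])[0],E[:3,3],K,D)[0][0,0];print(uv)
u,v=uv.astype(int)
cv2.imwrite('pics/r.png',np.hstack([cv2.resize(q[v-35:v+25,u-20:u+20],(400,600),interpolation=cv2.INTER_CUBIC) for q in(a,p)]))"
```

```text
pos [ 0.5506 -0.0124  0.1779] head -123.23 tilt [-0.0003  0.    ] clk 6.1833 F [-0.3 -0.5 -2.2] J6 -66.8 w 0.32239572849454223
  d [-0.0021 -0.0003 -0.0052] az -0.0013
[245.13855713 172.96791803]
```

View pics/r.png

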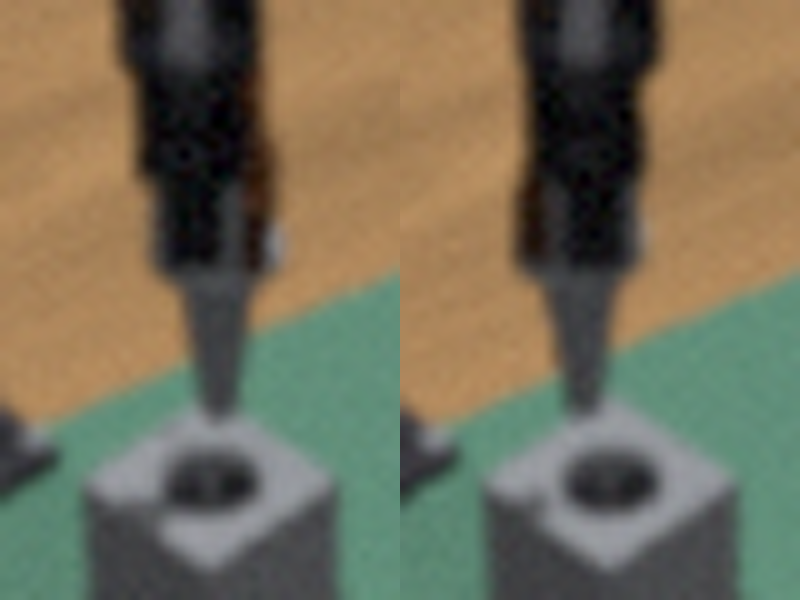

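The two views show the shank tip at x≈220 (left) and x≈183 (right, less 400), so the head sits 4.8 mm off along tool +x. The socket's mouth is at (210,480).

>>> step_arm:
  rows:
    - [-0.016,0,0.03,0,0,0]
    - [-0.016,0,0.07,0,0,0]
    - [-0.016,0,0.11,0,0,0]
    - [-0.016,0,0.15,0,0,0]
    - [-0.016,0,0.17,0,0,0]
    - [-0.016,0,0.17,0,0,0]
    - [-0.016,0,0.17,0,0,0]
    - [-0.016,0,0.17,0,0,0]

```text
clock: 6.9
tool_pos: [0.5539, -0.0062, 0.1106]
ee_rot: [[-0.545, -0.839, -0.001], [-0.839, 0.545, -0.0], [0.0, 0.0, -1.0]]
force: [-2.7, -0.3, -1.5]
gripper_width: 0.323
grasp_force: 58.0
```

>>> step_arm:
  rows:
    - [0,0,0.005,0,0,0]
    - [0,0,0.008,0,0,0]
    - [0,0,0.008,0,0,0]
    - [0,0,0.008,0,0,0]
    - [0,0,0.008,0,0,0]

```text
clock: 7.32
tool_pos: [0.5537, -0.0062, 0.1076]
ee_rot: [[-0.544, -0.839, -0.0], [-0.839, 0.544, -0.0], [0.001, 0.0, -1.0]]
force: [-4.7, -0.5, 0.4]
gripper_width: 0.323
grasp_force: 58.3
```

```bash
python3 -c "
from h import *
go(.5542,-.0071,.10,-123.2)
print(observe()['torque'])"
```

```text
pos [ 0.5537 -0.0062  0.1076] head -122.97 tilt [-0.0003 -0.0004] clk 7.3167 F [-4.7 -0.5  0.4] J6 -66.3 w 0.3233181176203371
  d [ 0.0013 -0.0023  0.019 ] az 0.0013
[-0.22877316  1.27648913 -0.06248334]
```

>>> step_arm:
  rows:
    - [0.0011,0.0005,0.0006,0,0,0.032]
    - [0.0013,-0.0007,0.0012,0,0,0.064]
    - [0.0016,-0.0019,0.0018,0,0,0.0956]
    - [0.0013,-0.0007,0.0024,0,0,0.064]
    - [0.0012,0.0005,0.003,0,0,0.032]
    - [0.0011,0.0017,0.0036,0,0,0]
    - [0.0011,0.0017,0.0036,0,0,0]

```text
clock: 7.9
tool_pos: [0.5533, -0.0061, 0.1061]
ee_rot: [[-0.54, -0.841, 0.0], [-0.841, 0.54, -0.0], [0.0, -0.001, -1.0]]
force: [-3.9, -1.4, -0.4]
gripper_width: 0.322
grasp_force: 58.0
```

>>> step_arm:
  rows:
    - [0.0001,-0.0012,0.0006,0,0,0.032]
    - [0.0002,-0.0024,0.0012,0,0,0.064]
    - [0.0005,-0.0036,0.0018,0,0,0.0956]
    - [0.0002,-0.0024,0.0024,0,0,0.064]
    - [0.0001,-0.0012,0.003,0,0,0.032]
    - [0,0,0.0036,0,0,0]
    - [0,0,0.0036,0,0,0]

```text
clock: 8.48
tool_pos: [0.5533, -0.0062, 0.1047]
ee_rot: [[-0.543, -0.84, 0.001], [-0.84, 0.543, -0.0], [0.0, -0.001, -1.0]]
force: [-4.9, -1.1, 2.6]
gripper_width: 0.321
grasp_force: 58.2
```

>>> step_arm:
  rows:
    - [0.0021,0.0005,0.0006,0,0,0.032]
    - [0.0022,-0.0007,0.0012,0,0,0.064]
    - [0.0025,-0.0019,0.0018,0,0,0.0956]
    - [0.0022,-0.0007,0.0024,0,0,0.064]
    - [0.0021,0.0005,0.003,0,0,0.032]
    - [0.002,0.0017,0.0036,0,0,0]
    - [0.002,0.0017,0.0036,0,0,0]

```text
clock: 9.07
tool_pos: [0.5532, -0.0064, 0.1037]
ee_rot: [[-0.544, -0.839, 0.003], [-0.839, 0.544, -0.0], [-0.001, -0.002, -1.0]]
force: [-3.4, -0.3, 6.0]
gripper_width: 0.32
grasp_force: 58.8
```

```bash
python3 -c "
from h import *
go(.5542,-.0071,.10,-123.2)
print(observe()['torque'])"
```

```text
pos [ 0.5532 -0.0064  0.1037] head -122.96 tilt [ 0.0025 -0.0003] clk 9.0667 F [-3.4 -0.3  6. ] J6 -66.4 w 0.31992574008196106
  d [ 0.0001 -0.0029  0.0094] az 0.0013
[-0.0392146   0.68040093 -0.06581957]
```

>>> step_arm:
  rows:
    - [0.0021,0.0019,0.0008,0,0,0.032]
    - [0.0022,0.0007,0.0016,0,0,0.064]
    - [0.0025,-0.0005,0.0024,0,0,0.0956]
    - [0.0022,0.0007,0.003,0,0,0.064]
    - [0.0021,0.0019,0.0036,0,0,0.032]
    - [0.002,0.0031,0.0042,0,0,0]
    - [0.002,0.0031,0.0042,0,0,0]

```text
clock: 9.65
tool_pos: [0.553, -0.0065, 0.1027]
ee_rot: [[-0.544, -0.839, 0.005], [-0.839, 0.544, -0.0], [-0.003, -0.005, -1.0]]
force: [0.6, 1.0, 7.1]
gripper_width: 0.322
grasp_force: 59.1
```

>>> step_arm:
  rows:
    - [0.0001,-0.0012,0.0006,0,0,0.032]
    - [0.0002,-0.0024,0.0012,0,0,0.064]
    - [0.0005,-0.0036,0.0018,0,0,0.0956]
    - [0.0002,-0.0024,0.0024,0,0,0.064]
    - [0.0001,-0.0012,0.003,0,0,0.032]
    - [0,0,0.0036,0,0,0]
    - [0,0,0.0036,0,0,0]

```text
clock: 10.23
tool_pos: [0.553, -0.0065, 0.1015]
ee_rot: [[-0.544, -0.839, 0.005], [-0.839, 0.544, -0.0], [-0.003, -0.005, -1.0]]
force: [-0.6, 0.1, 8.9]
gripper_width: 0.321
grasp_force: 59.3
```

>>> step_arm:
  rows:
    - [0.0001,-0.0012,0.0006,0,0,0.032]
    - [0.0002,-0.0024,0.0012,0,0,0.064]
    - [0.0005,-0.0036,0.0018,0,0,0.0956]
    - [0.0002,-0.0024,0.0024,0,0,0.064]
    - [0.0001,-0.0012,0.003,0,0,0.032]
    - [0,0,0.0036,0,0,0]
    - [0,0,0.0036,0,0,0]

```text
clock: 10.82
tool_pos: [0.553, -0.0065, 0.1002]
ee_rot: [[-0.544, -0.839, 0.006], [-0.839, 0.544, -0.0], [-0.003, -0.005, -1.0]]
force: [-1.0, 0.5, 10.6]
gripper_width: 0.32
grasp_force: 59.5
```

>>> step_arm:
  rows:
    - [0.0001,-0.0012,0.0005,0,0,0.032]
    - [0.0002,-0.0024,0.001,0,0,0.064]
    - [0.0005,-0.0036,0.0015,0,0,0.0956]
    - [0.0002,-0.0024,0.002,0,0,0.064]
    - [0.0001,-0.0012,0.0025,0,0,0.032]
    - [0,0,0.003,0,0,0]
    - [0,0,0.003,0,0,0]

```text
clock: 11.4
tool_pos: [0.5531, -0.0065, 0.0991]
ee_rot: [[-0.544, -0.839, 0.006], [-0.839, 0.544, -0.0], [-0.003, -0.005, -1.0]]
force: [-0.6, -0.1, 11.2]
gripper_width: 0.321
grasp_force: 59.7
```

>>> step_arm:
  rows:
    - [0.0001,-0.0012,0.0004,0,0,0.032]
    - [0.0002,-0.0024,0.0008,0,0,0.064]
    - [0.0005,-0.0036,0.0012,0,0,0.0956]
    - [0.0002,-0.0024,0.0016,0,0,0.064]
    - [0.0001,-0.0012,0.002,0,0,0.032]
    - [0,0,0.0024,0,0,0]
    - [0,0,0.0024,0,0,0]

```text
clock: 11.98
tool_pos: [0.5531, -0.0065, 0.0982]
ee_rot: [[-0.544, -0.839, 0.006], [-0.839, 0.544, -0.0], [-0.003, -0.005, -1.0]]
force: [-0.5, 0.1, 11.9]
gripper_width: 0.322
grasp_force: 59.7
```

```bash
python3 -c "
from h import *
go(.5542,-.0071,.10,-123.2)
p,d=capture('scene');cv2.imwrite('pics/s.png',cv2.resize(p[110:230,185:305],(600,600),interpolation=cv2.INTER_CUBIC))"
```

```text
pos [ 0.5531 -0.0065  0.0982] head -122.96 tilt [ 0.0059 -0.0004] clk 11.9833 F [-0.5  0.1 11.9] J6 -66.4 w 0.3217433508006014
  d [-0.0002 -0.0032 -0.0046] az 0.0013
```

View pics/s.png

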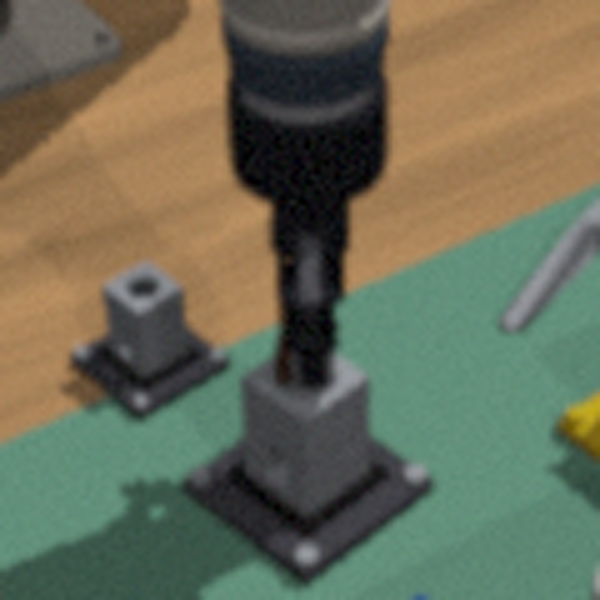

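The picture shows the head in the grip almost on the rim of the big grey socket, column top around (305,385).

>>> step_arm:
  rows:
    - [0.0001,-0.0012,0.0004,0,0,0.032]
    - [0.0002,-0.0024,0.0008,0,0,0.064]
    - [0.0005,-0.0036,0.0012,0,0,0.0956]
    - [0.0002,-0.0024,0.0016,0,0,0.064]
    - [0.0001,-0.0012,0.002,0,0,0.032]
    - [0,0,0.0024,0,0,0]
    - [0,0,0.0024,0,0,0]

```text
clock: 12.62
tool_pos: [0.5532, -0.0065, 0.0975]
ee_rot: [[-0.544, -0.839, 0.006], [-0.839, 0.544, -0.0], [-0.003, -0.006, -1.0]]
force: [-0.6, -0.6, 15.5]
gripper_width: 0.325
grasp_force: 59.8
```

Run:
```python
from h import *
f=np.load("scene.npz");p,d=f["p"],f["d"];C=cloud("scene",d)
K,D,E=cal("scene");s,c=np.sin(np.radians(11.3)),np.cos(np.radians(11.3))
R=np.array([[c,-s],[s,c]])
for lab,g in(("-y face",lambda t,z:(t,-.0241,z)),("+x face",lambda t,z:(.0241,t,z))):
    print(lab)
    for z in(.08,.07,.06,.05,.045,.035,.025):
        r=[]
        for t in np.arange(-.02,.021,.004):
            q=g(t,z);w=np.r_[np.array([.551,-.0113])+R@q[:2],z]
            u=cv2.projectPoints(w[None],cv2.Rodrigues(E[:3,:3])[0],E[:3,3],K,D)[0][0,0]
            r.append(int(cv2.getRectSubPix(p,(1,1),tuple(map(float,u))).mean()))
        print(z,r)
```

```text
-y face
0.08 [68, 62, 61, 56, 60, 61, 64, 56, 63, 61, 63]
0.07 [70, 60, 64, 58, 62, 60, 61, 62, 60, 62, 63]
0.06 [68, 64, 60, 60, 62, 60, 60, 61, 60, 61, 60]
0.05 [68, 58, 59, 58, 59, 57, 53, 60, 61, 62, 61]
0.045 [62, 60, 58, 59, 60, 57, 61, 69, 64, 61, 60]
0.035 [60, 60, 60, 63, 71, 88, 84, 73, 63, 63, 62]
0.025 [57, 61, 59, 75, 87, 73, 63, 61, 60, 56, 60]
+x face
0.08 [69, 71, 71, 70, 72, 74, 70, 71, 72, 68, 76]
0.07 [70, 70, 71, 71, 72, 70, 68, 69, 69, 70, 75]
0.06 [68, 66, 67, 68, 67, 68, 69, 69, 66, 66, 74]
0.05 [68, 69, 68, 65, 70, 68, 70, 68, 67, 70, 73]
0.045 [70, 70, 72, 68, 72, 71, 69, 70, 69, 71, 70]
0.035 [69, 69, 72, 64, 69, 69, 68, 67, 70, 69, 68]
0.025 [62, 65, 69, 69, 69, 69, 66, 66, 67, 66, 63]
```

>>> step_arm:
  rows:
    - [0.0001,-0.0012,0.0003,0,0,0.032]
    - [0.0002,-0.0024,0.0006,0,0,0.064]
    - [0.0005,-0.0036,0.0009,0,0,0.0956]
    - [0.0002,-0.0024,0.0012,0,0,0.064]
    - [0.0001,-0.0012,0.0014,0,0,0.032]
    - [0,0,0.0014,0,0,0]
    - [0,0,0.0014,0,0,0]

```text
clock: 13.2
tool_pos: [0.5535, -0.006, 0.0973]
ee_rot: [[-0.544, -0.839, 0.007], [-0.839, 0.544, 0.0], [-0.004, -0.006, -1.0]]
force: [-1.7, 3.6, 17.2]
gripper_width: 0.316
grasp_force: 59.6
```

>>> step_arm:
  rows:
    - [0,0,-0.003,0,0,0]
    - [0,0,-0.006,0,0,0]
    - [0,0,-0.006,0,0,0]

```text
clock: 13.45
tool_pos: [0.5535, -0.0061, 0.0986]
ee_rot: [[-0.548, -0.837, 0.006], [-0.837, 0.548, 0.001], [-0.004, -0.005, -1.0]]
force: [5.3, 3.5, 5.1]
gripper_width: 0.317
grasp_force: 58.6
```

>>> step_arm:
  rows:
    - [0,0,0,0,0,0]
    - [0,0,0,0,0,0]
    - [0,0,0,0,0,0]
    - [0,0,0,0,0,0]
    - [0,0,0,0,0,0]
    - [0,0,0,0,0,0]
  claw: 0

```text
clock: 13.95
tool_pos: [0.5508, -0.0064, 0.0965]
ee_rot: [[-0.544, -0.839, -0.0], [-0.839, 0.544, -0.0], [0.0, 0.0, -1.0]]
force: [0.3, 0.2, -0.6]
gripper_width: 1.002
grasp_force: 0.0
```

>>> step_arm:
  rows:
    - [0,0,-0.05,0,0,0]
    - [0,0,-0.12,0,0,0]
    - [0,0,-0.2,0,0,0]
    - [0,0,-0.2,0,0,0]
    - [0,0,-0.2,0,0,0]
    - [0,0,-0.2,0,0,0]

```text
clock: 14.45
tool_pos: [0.5507, -0.0064, 0.1763]
ee_rot: [[-0.544, -0.839, -0.0], [-0.839, 0.544, 0.0], [0.0, 0.0, -1.0]]
force: [0.5, 1.1, -0.5]
gripper_width: 0.998
grasp_force: 0.0
```

Run:
```python
from h import *
# wedge line from the first pictures: top edge of level part and slope, edge-symmetric grey mask
for n in("top","scene"):
    f=np.load(n+".npz");p,d=f["p"],f["d"];C=cloud(n,d);hs=cv2.cvtColor(p,cv2.COLOR_BGR2HSV)
    m=(hs[...,1]<70)&(C[...,0]>.42)&(C[...,0]<.53)&(C[...,1]>.14)&(C[...,1]<.33)&(C[...,2]>.018);P=C[m][:,:2]
    t=P-P.mean(0);a=np.linalg.svd(t,full_matrices=False)[2][0];a*=np.sign(a[1])
    r=cv2.minAreaRect(np.float32(P*1000));b=cv2.boxPoints(r)
    print(n,np.degrees(np.arctan2(a[1],a[0])),P.mean(0),r)
go(.455,.288,.2,111.5)
```

```text
top 111.4254512313517 [0.46776554 0.25887432] ((470.4393005371094, 253.33741760253906), (15.223185539245605, 106.04351806640625), 21.69500732421875)
scene 110.76974085817616 [0.46848654 0.26155946] ((468.65069580078125, 258.9229736328125), (14.967284202575684, 90.6344223022461), 20.79541778564453)
pos [ 0.5507 -0.0064  0.1763] head -122.96 tilt [-0.0003  0.    ] clk 14.45 F [ 0.5  1.1 -0.5] J6 -66.4 w 0.9976829064654967
  d [-0.4873  0.6012 -0.0592] az 0.6975
```

>>> step_arm:
  rows:
    - [-0.487,0.604,0,0,0,0.697]
    - [-0.487,0.604,0,0,0,0.697]
    - [-0.487,0.604,0,0,0,0.697]
    - [-0.487,0.604,0,0,0,0.697]
    - [-0.487,0.604,0,0,0,0.697]
    - [-0.487,0.604,0,0,0,0.697]
    - [-0.487,0.604,0,0,0,0.697]
    - [-0.487,0.604,0,0,0,0.697]
    - [-0.487,0.604,0,0,0,0.697]
    - [-0.487,0.604,0,0,0,0.697]

```text
clock: 15.28
tool_pos: [0.4522, 0.2908, 0.1751]
ee_rot: [[-0.987, 0.163, -0.003], [0.163, 0.987, -0.001], [0.002, -0.001, -1.0]]
force: [-0.0, -0.1, 0.0]
gripper_width: 0.998
grasp_force: 0.0
```

Run:
```python
from h import *
go(.4562,.2901,.1,111.2)
for n in("top","scene"):
    p,d=capture(n);np.savez('q_'+n,p=p,d=d);C=cloud(n,d)
    m=(abs(C[...,0]-.551)<.03)&(abs(C[...,1]+.011)<.03)&(C[...,2]>.12)&(C[...,2]<.16);P=C[m]
    print(n,len(P),P.mean(0),np.percentile(P[:,2],[50,95]),rect(P))
p=np.load('q_scene.npz')['p'];cv2.imwrite('pics/q.png',cv2.resize(p[110:230,190:350],(800,600),interpolation=cv2.INTER_CUBIC))
```

```text
pos [0.4522 0.2908 0.1751] head 170.62 tilt [-0.0025 -0.0007] clk 15.2833 F [-0.  -0.1  0. ] J6 33.2 w 0.9979591527940243
  d [-1.050e-02  1.000e-04  1.878e-01] az 0.3301
top 97 [ 0.55031907 -0.0119107   0.14321692] [0.14431717 0.14710744] (array([549.1, -11.8]), array([22., 27.]), 89.3)
scene 116 [ 0.55590195 -0.01472603  0.1358875 ] [0.14013543 0.14360572] (array([552.6, -12.8]), array([24.7, 26.4]), 32.7)
```

View pics/q.png

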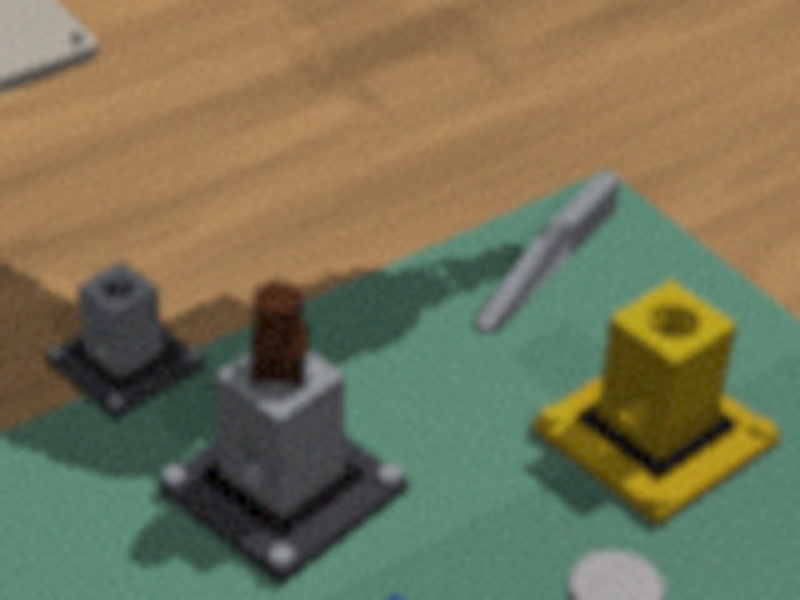

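The head is seated upright on the rim at (278,370), spool on top. The wedge's thin end is at (487,322) and its thick end at (605,185).

>>> step_arm:
  rows:
    - [-0.0105,0,0.1,0,0,0.33]
    - [-0.0105,0,0.15,0,0,0.33]
    - [-0.0105,0,0.18,0,0,0.33]
    - [-0.0105,0,0.18,0,0,0.33]
    - [-0.0105,0,0.18,0,0,0.33]
    - [-0.0105,0,0.18,0,0,0.33]
    - [-0.0105,0,0.18,0,0,0.33]
    - [-0.0105,0,0.18,0,0,0.33]
    - [-0.0105,0,0.18,0,0,0.33]
    - [-0.0105,0,0.18,0,0,0.33]

```text
clock: 16.22
tool_pos: [0.4581, 0.287, 0.1039]
ee_rot: [[-0.366, 0.931, -0.001], [0.931, 0.366, -0.001], [-0.0, -0.001, -1.0]]
force: [0.0, 0.3, 0.4]
gripper_width: 1.004
grasp_force: 0.0
```

>>> step_arm:
  rows:
    - [0,0,0,0,0,0]
    - [0,0,0,0,0,0]

```text
clock: 16.38
tool_pos: [0.4582, 0.2874, 0.1043]
ee_rot: [[-0.367, 0.93, -0.001], [0.93, 0.367, -0.0], [-0.0, -0.001, -1.0]]
force: [0.5, -0.4, 0.3]
gripper_width: 0.998
grasp_force: 0.0
```

Run:
```python
from h import *
go(.4562,.2901,.01,111.2)
```

```text
pos [0.4582 0.2874 0.1043] head 111.53 tilt [-0.0006 -0.0003] clk 16.3833 F [ 0.5 -0.4  0.3] J6 91.7 w 0.9982145549833422
  d [ 0.0082 -0.002   0.2358] az 0.0018
```

>>> step_arm:
  rows:
    - [0.0082,-0.002,0.06,0,0,0]
    - [0.0082,-0.002,0.13,0,0,0]
    - [0.0082,-0.002,0.2,0,0,0]
    - [0.0082,-0.002,0.235,0,0,0]
    - [0.0082,-0.002,0.235,0,0,0]
    - [0.0082,-0.002,0.235,0,0,0]
    - [0.0082,-0.002,0.235,0,0,0]

```text
clock: 16.97
tool_pos: [0.4569, 0.2908, 0.0117]
ee_rot: [[-0.365, 0.931, 0.001], [0.931, 0.365, 0.001], [0.0, 0.001, -1.0]]
force: [0.7, -0.6, 0.1]
gripper_width: 0.997
grasp_force: 0.0
```

>>> step_arm:
  rows:
    - [0,0,0,0,0,0]
    - [0,0,0,0,0,0]
    - [0,0,0,0,0,0]
    - [0,0,0,0,0,0]
    - [0,0,0,0,0,0]
    - [0,0,0,0,0,0]
    - [0,0,0,0,0,0]
    - [0,0,0,0,0,0]
    - [0,0,0,0,0,0]
  claw: 1
  newtons: 90

```text
clock: 17.72
tool_pos: [0.4564, 0.2906, 0.0112]
ee_rot: [[-0.364, 0.931, 0.0], [0.931, 0.364, 0.0], [0.0, 0.001, -1.0]]
force: [-0.9, -0.4, 5.3]
gripper_width: 0.137
grasp_force: 88.6
```

Run:
```python
from h import *
go(.4562,.2901,.08,111.2)
```

```text
pos [0.4564 0.2906 0.0112] head 111.36 tilt [0.0005 0.0002] clk 17.7167 F [-0.9 -0.4  5.3] J6 92.2 w 0.1366428494731679
  d [-0.0011 -0.0008 -0.1719] az 0.0009
```

>>> step_arm:
  rows:
    - [0,0,-0.05,0,0,0]
    - [0,0,-0.11,0,0,0]
    - [-0.08,0.006,-0.16,0,0,0.02]
    - [-0.17,0.012,-0.16,0,0,0.056]
    - [-0.26,0.018,-0.16,0,0,0.056]
    - [-0.342,0.0243,-0.16,0,0,0.056]
    - [-0.342,0.0243,-0.16,0,0,0.056]
    - [-0.342,0.0243,-0.16,0,0,0.056]
    - [-0.342,0.0243,-0.16,0,0,0.056]
    - [-0.342,0.0243,-0.16,0,0,0.056]

```text
clock: 18.55
tool_pos: [0.5145, 0.1675, 0.0745]
ee_rot: [[-0.196, 0.981, -0.001], [0.981, 0.196, 0.0], [0.0, -0.001, -1.0]]
force: [0.3, 0.2, -1.6]
gripper_width: 0.136
grasp_force: 88.3
```

```bash
cat > w.py <<'E'
from h import *
def look(tag,zt):
    o=observe();tz=o["tool_pos"][2];tp=np.array(o["tool_pos"])
    S=np.array([.5508,-.0108]);a=np.radians(101.3);ax=np.array([np.cos(a),np.sin(a)]);nx=np.array([np.sin(a),-np.cos(a)])
    print("tcp slot frame x,y mm",(tp[:2]-S)@nx*1e3,(tp[:2]-S)@ax*1e3,"z",tz,"F",np.round(o["force"],1))
    for n in("top","scene"):
        p,d=capture(n);np.savez(f'{tag}_{n}',p=p,d=d);C=cloud(n,d);hs=cv2.cvtColor(p,cv2.COLOR_BGR2HSV)
        X=(C[...,:2]-S)@nx;Y=(C[...,:2]-S)@ax;under=tz-.0112
        m=(hs[...,1]<80)&(abs(X)<.02)&(Y>.028)&(Y<.16)&(C[...,2]>under-.004)&(C[...,2]<under+.035)
        x,y,z=X[m],Y[m],C[...,2][m];print(n,m.sum(),"ymin",y.min()*1e3)
        for y0 in np.arange(.03,.16,.015):
            k=(y>y0)&(y<y0+.015)
            if k.sum()>3:print("  y%.0f n%d x[%.1f %.1f] mid %.1f med %.1f z %.1f"%(y0*1e3,k.sum(),x[k].min()*1e3,x[k].max()*1e3,(x[k].min()+x[k].max())*500,np.median(x[k])*1e3,np.median(z[k])*1e3))
E
python3 - <<'E'
from w import *
go(.5153,.1668,.0397,101.3)
look("w1",0)
E
```

```text
pos [0.5145 0.1675 0.0745] head 101.33 tilt [-0.0008  0.0002] clk 18.55 F [ 0.3  0.2 -1.6] J6 87.8 w 0.13564826707664468
  d [-0.002   0.0016  0.087 ] az 0.0002
tcp slot frame x,y mm -0.6203744084740332 181.91792464016015 z 0.07448437023754065 F [ 0.3  0.2 -1.6]
top 270 ymin 44.08732660538982
  y45 n31 x[-7.5 5.6] mid -1.0 med -1.3 z 72.1
  y60 n32 x[-7.5 6.0] mid -0.8 med -1.4 z 74.0
  y75 n34 x[-7.5 6.8] mid -0.3 med -1.6 z 77.0
  y90 n37 x[-7.2 6.6] mid -0.3 med -0.8 z 81.4
  y105 n36 x[-7.2 6.6] mid -0.3 med -1.0 z 83.9
  y120 n35 x[-7.1 5.5] mid -0.8 med -1.9 z 86.8
  y135 n38 x[-7.1 6.9] mid -0.1 med -1.3 z 89.3
  y150 n25 x[-7.0 5.7] mid -0.6 med -1.9 z 89.0
scene 295 ymin 42.999198625462085
  y45 n30 x[-7.5 8.4] mid 0.5 med 1.0 z 68.2
  y60 n34 x[-8.1 7.6] mid -0.3 med 3.4 z 71.5
  y75 n34 x[-7.7 8.5] mid 0.4 med 4.0 z 74.7
  y90 n41 x[-6.6 8.1] mid 0.7 med 5.1 z 76.5
  y105 n40 x[-6.9 8.0] mid 0.6 med 5.7 z 80.6
  y120 n44 x[-6.6 8.4] mid 0.9 med 5.3 z 83.2
  y135 n39 x[-8.8 9.1] mid 0.1 med 5.9 z 84.4
  y150 n30 x[-7.6 8.2] mid 0.3 med 6.0 z 83.4
```

>>> step_arm:
  rows:
    - [0,0.0014,0.04,0,0,0]
    - [0,0.0014,0.0825,0,0,0]
    - [0,0.0014,0.0825,0,0,0]
    - [0,0.0014,0.0825,0,0,0]

```text
clock: 18.98
tool_pos: [0.5148, 0.1674, 0.0413]
ee_rot: [[-0.197, 0.98, -0.002], [0.98, 0.197, -0.0], [0.0, -0.002, -1.0]]
force: [0.6, 0.9, -1.4]
gripper_width: 0.138
grasp_force: 88.2
```

>>> step_arm:
  rows:
    - [-0.015,0,0,0,0,0]
    - [-0.03,0,0,0,0,0]
    - [-0.045,0,0,0,0,0]
    - [-0.06,0,0,0,0,0]
    - [-0.07,0,0,0,0,0]
    - [-0.08,0,0,0,0,0]
    - [-0.08,0,0,0,0,0]
    - [-0.08,0,0,0,0,0]

```text
clock: 19.65
tool_pos: [0.5221, 0.1351, 0.0418]
ee_rot: [[-0.195, 0.981, 0.0], [0.981, 0.195, 0.0], [0.0, 0.0, -1.0]]
force: [-0.3, 0.0, -2.8]
gripper_width: 0.136
grasp_force: 88.2
```

Run:
```python
from w import *
look("w2",0)
print(observe()["torque"])
```

```text
tcp slot frame x,y mm 0.4191538725518215 148.7180552684341 z 0.041773681330824916 F [-0.3  0.  -2.8]
top 220 ymin 28.459629352907573
  y30 n32 x[-6.2 7.9] mid 0.8 med 0.6 z 42.2
  y45 n32 x[-6.2 7.2] mid 0.5 med -0.3 z 46.3
  y60 n33 x[-6.3 7.7] mid 0.7 med 0.5 z 48.7
  y75 n36 x[-6.3 7.7] mid 0.7 med -0.7 z 51.6
  y90 n33 x[-6.2 7.1] mid 0.5 med -0.0 z 54.7
  y105 n36 x[-6.1 7.8] mid 0.9 med -0.9 z 56.5
  y120 n15 x[-6.0 6.8] mid 0.4 med -3.1 z 57.1
scene 305 ymin 40.96009737587809
  y30 n5 x[5.9 9.3] mid 7.6 med 7.6 z 37.6
  y45 n31 x[-4.6 9.3] mid 2.4 med 6.3 z 41.4
  y60 n34 x[-6.1 9.5] mid 1.7 med 5.7 z 44.6
  y75 n48 x[-6.6 9.5] mid 1.4 med 6.4 z 48.5
  y90 n43 x[-8.3 9.9] mid 0.8 med 7.0 z 50.6
  y105 n41 x[-5.7 9.1] mid 1.7 med 6.6 z 52.9
  y120 n41 x[-6.6 13.1] mid 3.3 med 7.4 z 52.0
  y135 n58 x[-17.1 19.4] mid 1.2 med 7.1 z 55.3
  y150 n4 x[8.1 18.3] mid 13.2 med 9.5 z 33.1
[ 0.17169741  0.02044283 -0.03818499]
```

>>> step_arm:
  rows:
    - [-0.01,-0.001,0.0025,0,0,0]
    - [-0.02,-0.001,0.0025,0,0,0]
    - [-0.03,-0.001,0.0025,0,0,0]
    - [-0.04,-0.001,0.0025,0,0,0]
    - [-0.05,-0.001,0.0025,0,0,0]
    - [-0.05,-0.001,0.0025,0,0,0]
    - [-0.05,-0.001,0.0025,0,0,0]

```text
clock: 20.33
tool_pos: [0.5256, 0.1154, 0.0407]
ee_rot: [[-0.195, 0.981, 0.0], [0.981, 0.195, 0.0], [0.0, 0.0, -1.0]]
force: [0.0, -0.2, -2.6]
gripper_width: 0.139
grasp_force: 88.3
```

>>> step_arm:
  rows:
    - [0,0,0.002,0,0,0]
    - [0,0,0.004,0,0,0]
    - [0,0,0.004,0,0,0]
    - [0,0,0.004,0,0,0]

```text
clock: 20.67
tool_pos: [0.5255, 0.1158, 0.0391]
ee_rot: [[-0.196, 0.981, 0.0], [0.981, 0.196, -0.0], [-0.0, -0.0, -1.0]]
force: [0.5, -0.1, -1.7]
gripper_width: 0.135
grasp_force: 88.4
```

>>> step_arm:
  rows:
    - [-0.008,0,0,0,0,0]
    - [-0.016,0,0,0,0,0]
    - [-0.024,0,0,0,0,0]
    - [-0.032,0,0,0,0,0]
    - [-0.04,0,0,0,0,0]
    - [-0.045,0,0,0,0,0]
    - [-0.05,0,0,0,0,0]
    - [-0.05,0,0,0,0,0]

```text
clock: 21.33
tool_pos: [0.5286, 0.0987, 0.0391]
ee_rot: [[-0.197, 0.98, -0.001], [0.98, 0.197, 0.006], [0.006, -0.0, -1.0]]
force: [-3.9, 16.9, 0.3]
gripper_width: 0.134
grasp_force: 88.7
```

Run:
```python
from w import *
look("w3",0)
```

```text
tcp slot frame x,y mm -0.3462189663216171 111.73413298814786 z 0.03907082093674405 F [-3.9 16.9  0.3]
top 126 ymin 28.423656542067317
  y30 n34 x[-6.9 6.9] mid 0.0 med -0.7 z 47.6
  y45 n35 x[-6.9 7.4] mid 0.3 med -1.8 z 51.0
  y60 n36 x[-6.8 7.1] mid 0.1 med -0.5 z 53.7
  y75 n18 x[-6.8 6.5] mid -0.1 med -3.4 z 53.2
scene 220 ymin 42.90213949434608
  y30 n4 x[5.7 7.3] mid 6.5 med 6.7 z 37.4
  y45 n40 x[-5.0 8.7] mid 1.8 med 5.9 z 45.9
  y60 n43 x[-7.9 9.1] mid 0.6 med 6.3 z 49.3
  y75 n42 x[-6.3 8.3] mid 1.0 med 6.1 z 46.7
  y90 n76 x[-16.5 19.4] mid 1.5 med 6.5 z 51.5
  y105 n14 x[-6.9 19.9] mid 6.5 med 6.5 z 54.2
```

>>> step_arm:
  rows:
    - [-0.006,0,0,0,0,0]
    - [-0.012,0,0,0,0,0]
    - [-0.018,0,0,0,0,0]
    - [-0.024,0,0,0,0,0]
    - [-0.03,0,0,0,0,0]
    - [-0.036,0,0,0,0,0]
    - [-0.036,0,0,0,0,0]

```text
clock: 22.02
tool_pos: [0.5309, 0.0856, 0.039]
ee_rot: [[-0.198, 0.98, -0.002], [0.98, 0.198, 0.008], [0.009, -0.0, -1.0]]
force: [-4.1, 21.8, 0.4]
gripper_width: 0.131
grasp_force: 88.8
```

>>> step_arm:
  rows:
    - [-0.006,0,0,0,0,0]
    - [-0.012,0,0,0,0,0]
    - [-0.018,0,0,0,0,0]
    - [-0.024,0,0,0,0,0]
    - [-0.028,0,0,0,0,0]
    - [-0.028,0,0,0,0,0]

```text
clock: 22.52
tool_pos: [0.5327, 0.0756, 0.0389]
ee_rot: [[-0.199, 0.98, -0.003], [0.98, 0.199, 0.01], [0.01, -0.001, -1.0]]
force: [-5.8, 27.5, 2.5]
gripper_width: 0.137
grasp_force: 88.9
```

```bash
cat > hd.py <<'E'
from w import *
def head():
    for n in("top","scene"):
        p,d=capture(n);C=cloud(n,d)
        m=(abs(C[...,0]-.551)<.025)&(abs(C[...,1]+.011)<.025)&(C[...,2]>.12)&(C[...,2]<.18);P=C[m]
        if len(P):print(n,len(P),P.mean(0),np.percentile(P[:,2],[50,90,95]),rect(P))
    return p
E
python3 - <<'E'
from hd import *
look("w4",0);head()
E
```

```text
tcp slot frame x,y mm -0.7867541221681241 88.28917190396056 z 0.038889697485723115 F [-5.8 27.5  2.5]
top 63 ymin 28.34292745847815
  y30 n34 x[-6.9 7.1] mid 0.1 med -0.6 z 52.5
  y45 n24 x[-7.2 5.6] mid -0.8 med -2.5 z 51.8
scene 152 ymin 42.60253796261273
  y30 n4 x[6.8 7.7] mid 7.2 med 7.2 z 40.7
  y45 n44 x[-8.7 8.2] mid -0.2 med 6.1 z 46.1
  y60 n45 x[-7.7 14.9] mid 3.6 med 5.6 z 49.9
  y75 n56 x[-17.3 19.8] mid 1.3 med 6.6 z 52.3
top 127 [ 0.54793821 -0.00246772  0.1409347 ] [0.14581329 0.14911081 0.14970335] (array([548.5,  -2.1]), array([29.3, 29.9]), 54.7)
scene 138 [ 0.55330482 -0.00494619  0.13565197] [0.13677678 0.14596048 0.14668254] (array([549.1,  -3.2]), array([28.6, 30.7]), 57.8)
```

>>> step_arm:
  rows:
    - [-0.006,0,0,0,0,0]
    - [-0.012,0,0,0,0,0]
    - [-0.016,0,0,0,0,0]
    - [-0.016,0,0,0,0,0]

```text
clock: 23.05
tool_pos: [0.5344, 0.0678, 0.039]
ee_rot: [[-0.198, 0.98, -0.002], [0.98, 0.198, 0.006], [0.007, -0.001, -1.0]]
force: [-0.3, 3.1, -0.1]
gripper_width: 0.141
grasp_force: 88.8
```

Run:
```python
from hd import *
go(.5508,-.0108,.1,101.3);p=head()
cv2.imwrite('pics/z.png',cv2.resize(p[110:230,190:350],(800,600),interpolation=cv2.INTER_CUBIC))
```

```text
pos [0.5344 0.0678 0.039 ] head 101.44 tilt [-0.0019  0.0063] clk 23.05 F [-0.3  3.1 -0.1] J6 76.7 w 0.1408074208345304
  d [-0.1998  0.0011 -0.1539] az 0.0008
top 133 [ 0.54832591 -0.0092288   0.14444544] [0.15112612 0.1542079  0.154733  ] (array([550.6,  -9.3]), array([27.7, 27.8]), 52.4)
scene 167 [ 0.55660815 -0.0158902   0.1386084 ] [0.14048041 0.15181575 0.15228807] (array([553.4, -13.6]), array([25.6, 29. ]), 56.9)
```

View pics/z.png

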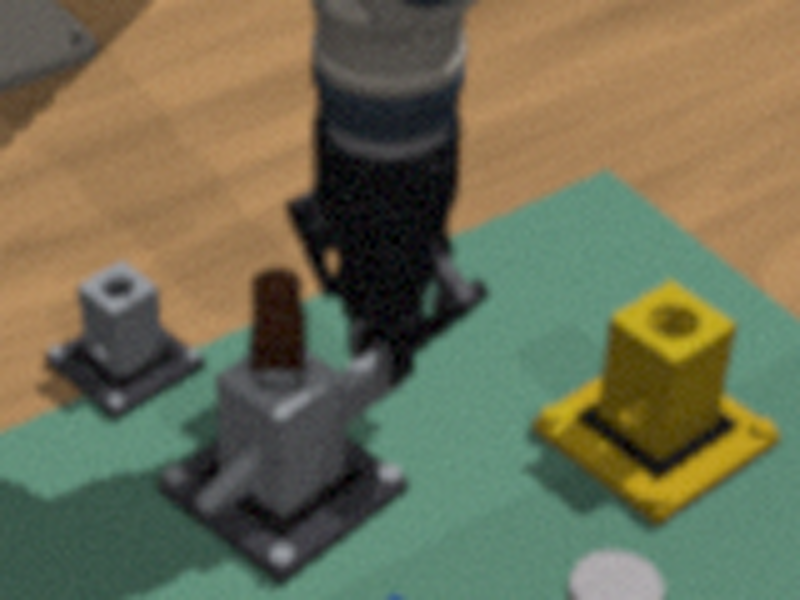

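The wedge's thin end now sticks out at (205,505) and the head stands upright and raised at (278,330). The driving force has dropped, so the head is free.

>>> step_arm:
  rows:
    - [0,0,0,0,0,0]
    - [0,0,0,0,0,0]
    - [0,0,0,0,0,0]
    - [0,0,0,0,0,0]
    - [0,0,0,0,0,0]
    - [0,0,0,0,0,0]
    - [0,0,0,0,0,0]
  claw: 0

```text
clock: 23.73
tool_pos: [0.5357, 0.0646, 0.0391]
ee_rot: [[-0.195, 0.981, 0.0], [0.981, 0.195, -0.0], [-0.0, 0.0, -1.0]]
force: [-0.4, 0.1, 0.4]
gripper_width: 1.002
grasp_force: 0.0
```

>>> step_arm:
  rows:
    - [0.01,0,-0.04,0,0,0]
    - [0.02,0,-0.1,0,0,0]
    - [0.05,0,-0.18,0,0,0]
    - [0.1,0,-0.28,0,0,0]
    - [0.2,0,-0.38,0,0,0]
    - [0.2,0,-0.4,0,0,0]
    - [0.2,0,-0.4,0,0,0]
    - [0.2,0,-0.4,0,0,0]
    - [0.2,0,-0.4,0,0,0]

```text
clock: 24.48
tool_pos: [0.5197, 0.143, 0.1984]
ee_rot: [[-0.196, 0.981, -0.001], [0.981, 0.196, -0.0], [-0.0, -0.001, -1.0]]
force: [-0.4, -0.1, -0.0]
gripper_width: 1.002
grasp_force: 0.0
```

Run:
```python
from hd import *
o=observe();print(o["clock"],o["tool_pos"],o["force"])
look("end",0);head()
```

```text
24.4833 [0.51971777 0.14299365 0.19836454] [-0.3938797  -0.10099468 -0.04673031]
tcp slot frame x,y mm -0.34441859418832904 156.9027458188703 z 0.19836454329102582 F [-0.4 -0.1 -0. ]Traceback (most recent call last):
  File "<stdin>", line 3, in <module>
  File "w.py", line 10, in look
    x,y,z=X[m],Y[m],C[...,2][m];print(n,m.sum(),"ymin",y.min()*1e3)
                                                       ~~~~~^^
    return umr_minimum(a, axis, None, out, keepdims, initial, where)
ValueError: zero-size array to reduction operation minimum which has no identity
```

Run:
```python
from hd import *
p=head()
C=cloud("scene",capture("scene")[1])
S=np.array([.5508,-.0108]);a=np.radians(101.3);ax=np.array([np.cos(a),np.sin(a)]);nx=np.array([np.sin(a),-np.cos(a)])
X=(C[...,:2]-S)@nx;Y=(C[...,:2]-S)@ax;m=(abs(X)<.012)&(C[...,2]>.02)&(C[...,2]<.065)&(abs(Y)<.13)
print("wedge y",Y[m].min()*1e3,Y[m].max()*1e3)
# collar: visible head points just above the rim
m=(np.hypot(X,Y)<.03)&(C[...,2]>.098)&(C[...,2]<.118);print(m.sum(),np.percentile(C[...,2][m],[5,50,95]))
```

```text
top 131 [ 0.5478906  -0.01319837  0.1457304 ] [0.15272476 0.15539511 0.15604323] (array([550.2, -13. ]), array([27.4, 27.9]), 53.9)
scene 166 [ 0.55592185 -0.01623876  0.13898155] [0.14070757 0.15215277 0.15267058] (array([552.1, -14.1]), array([27.9, 27.8]), 55.5)
wedge y -61.010170319266976 89.60915754369704
75 [0.09995158 0.10750546 0.11664199]
```

```bash
python3 -c "
from plant import *
print(close_job())"
```

```text
the job is handed in; nothing more can be done
None
```

I seated the head flush in the socket and released it. The wedge then went in from the +y side until the head came free and the collar stood about 9 mm above the rim (camera estimate). The job was handed in after about 25 s, and no verdict came back.

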